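Slide the brass fob blank along the fence into the drill jig

TASK

Load the rectangular brass fob blank into the drill jig so that its ring hole can be drilled. With the fingertips push it flat against the long fence, then, keeping it along the fence, slide it under the drill plate until its end is fully home against the end stop. Only push it, never pinch it or pick it up, and leave everything else on the bench as it lies.

Things in the scene. Friction and masses are not known exactly. Their poses are not given: they have to be found in the camera images.
- jig: drill jig, fixed, level; origin at the centre of the underside of its aluminium base plate (120 mm along x, 210 mm along y, 12 mm thick, on the 3 mm cutting mat). Its x axis points from the free front edge to the fence, its y axis along the fence towards the end stop. Fence, end stop and keeper are steel bars standing on the plate, their tops 22.5 mm above the origin
- fence (a point): point on the fence's working face, jig x = 25, y = -30, z = 16 mm; axes as the jig's. The face is a straight wall along the whole plate, looking to -x; the fence is 16 mm thick and 10.5 mm high above the plate; only 3 mm screw heads stand on it
- home (a point): where the middle of the fob blank lies when fully home: jig x = 14, y = 55, z = 16 mm; axes as the jig's. The end stop's face is at jig y = 85 mm. Home, 24 mm of the blank's length still stick out of the pocket
- mouth (a point): middle of the pocket's mouth, jig x = 13, y = 49, z = 16 mm; axes as the jig's. The pocket, 24 mm wide and 36 mm deep, lies between the fence, the end stop and the short keeper block (jig x -15 to +1, y 49 to 85 mm), whose first 8 mm are slanted as a lead-in 5 mm wide
- drill_plate (a point): middle of the top of the dark steel drill plate that roofs the pocket, jig x = 13, y = 78, z = 30.5 mm: 56 mm along x, 54 mm along y, 8 mm thick, 2.5 mm above the lying blank; a 15 mm wide guide bush stands 6 mm up on it, screw heads 3 mm. Under it the pocket can be entered only along the fence
- fob: rectangular brass fob blank, loose, 22 mm along its x, 60 mm along its y, 8 mm thick, 60 to 130 g, the same either way round. It starts flat on the base plate, on the half away from the end stop, 1 cm or more clear of the fence, skewed up to 0.5 rad. Origin at the centre of its underside (12 mm above the jig's origin). It slides by friction and stays where it is left
- fob_center (a point): middle of the fob blank, half-way up (4 mm above its underside)
- wax_jar: bystander: small closed amber glass jar with a metal lid, 28 mm across, 30 mm tall, standing on the front of the jig's base plate, in front of the keeper; origin at the centre of its underside
- round_blank: bystander: round brass disc, 26 mm across, 6 mm thick, lying on the front of the base plate; origin at the centre of its underside
- oil_bottle: bystander: white oil bottle with black cap, 30 mm across, 65 mm tall, standing on the mat beyond the jig's end-stop end; origin at the centre of its underside
- centre_punch: bystander: steel centre punch, 110 mm long, 10 mm thick, lying on the mat behind the fence; origin at the underside of its middle
- handpiece: bystander: silvery rotary-tool handpiece, 155 mm long, 25 mm thick, lying on the mat; origin at the underside of its middle
- marker: bystander: slim dark marker pen with a brass cap, 128 mm long, 12 mm thick, lying on the mat; origin at the underside of its middle
- cutters: bystander: side cutters with red handles, 135 mm long, 50 mm wide, 14 mm high, lying on the mat; origin on the underside, 6 mm from the pivot towards the handles

How it is judged:
On the way:
1. the fob blank lies flat along the fence, before it enters the pocket (within 3.5 mm of the fence and about 6 degrees) (x of fob_center in the frame of jig above 0.0105 m and y of fob_center in the frame of jig below 0.02 m and angle between the y axis of fob and the y axis of jig, either way round below 0.1 rad), for 0.1 s.
At the end, for the whole second after the job is handed in: the fob blank lies flat and at rest in the jig's corner pocket, its end within 2 mm of the end stop, its side within 2.5 mm of the fence and parallel to it within 0.06 rad (x of fob_center in the frame of jig between 0.0115 and 0.0155 m and y of fob_center in the frame of jig between 0.053 and 0.057 m and angle between the y axis of fob and the y axis of jig, either way round below 0.06 rad and z of fob_center in the frame of jig between 0.0145 and 0.0175 m and linear speed of fob below 0.01 m/s); the robot touches nothing.
It fails at once if the fob blank is lifted (8 mm or more) or tipped up (z of fob_center in the frame of jig above 0.024 m or angle between fob's own z axis and vertical above 0.25 rad).
It fails at once if the fob blank is pinched (the fingers press on it with over 15 N in all that the jig does not take up) (contact force between the fingers and fob above 15 N and contact force between fob and jig below 6 N).
It fails at once if the fob blank falls off the base plate (z of fob_center in the frame of jig below 0.011 m).
It fails at once if the fob blank strays more than 7 mm from the fence while it is slid towards the pocket (y of fob_center in the frame of jig above -0.012 m and x of fob_center in the frame of jig below 0.007 m).
It fails at once if something else on the bench is shifted by more than 15 mm (distance of any of wax_jar, round_blank, oil_bottle, centre_punch, handpiece, marker, cutters from where it was at the start of the episode above 0.015 m).
It also fails if it takes over 54 s, if anything falls off the work surface, if the arm or the gripper's body presses on something with over 40 N, if the wrist force passes 120 N, or if a joint passes its speed limit or range.

ROBOT

A 7-joint arm with a two-finger parallel gripper is mounted at the origin on the work surface. World frame = base frame: x ahead of the robot, y to its left, z up, the work surface at z = 0. Lengths are in m, angles in rad, forces in N, time in s.
With the tool pointing down it reaches from about 0.425 to 0.875 m from the base axis. Payload 4.7 kg.
Tool frame: the origin (TCP) lies on the centre line of the jaws, within the pads' length; the fingertips stand env.tip_extent ahead of it and the grasp point (between the pads) lies 6 mm ahead of it (env.tip_extent is the distance from the TCP to the fingertips, in m); z points along the fingers, y is the direction in which the jaws open and shut (so a half turn about z gives the same grasp; the last joint's range is limited). The gripper opens to 85 mm and grips with 20 to 120 N. Pads are 22 mm wide; open, the fingers measure 114 mm over their backs; the gripper's body (76 mm by 85 mm) begins 54 mm behind the grasp point. The pads swing forward as they close: fully open they stand 13 mm farther back than shut.
Start: joints at [-1.101, 0.321, -0.07, 1.45, 0.023, 1.371, -0.057], TCP at [0.286, 0.584, 0.223] pointing down, gripper open.
Joint ranges: [-2.86, 2.86], [-0.3, 2.09], [-1.38, 1.24], [0.06, 2.45], [-1.56, 4.7], [0.09, 2.05], [-2.69, 2.69]. Speed limits (rad/s): [2.57, 2.57, 3.14, 3.14, 3.14, 3.14, 3.14].

INTERFACE

Orientations are given as a rotation vector (axis times angle).
In Python, from plant import env gives the robot as it stands.
- The arm moves only by the shell command python3 -m crank 'ROWS' [FORCE]. ROWS is JSON, a list of rows, each an object with "travel": the shift along the tool's x, y, z in cm, a list of three; "angular": the turn, a rotation vector about the tool's x, y, z in rad, a list of three; "gripper": the gripper command: -1 is fully open, 1 is shut, values between are in proportion. A call has 1 to 12 rows; each row shifts and turns the pose as measured when the row begins, along the tool's axes as they then stand; what a row does not reach is not made up. A row lasts 1/12 s, in which the tool goes at most 41.7 mm and 7.16 degrees, less where a joint would pass 70% of its speed; a pose out of reach is approached as far as the arm can. A call with a gripper value outside its range is refused whole. The fingers move at their own pace and stop on an object; FORCE is the grip in N (left out, the last holds). Time passes only in rows, so rows that do not move let the fingers close. It gives the time, the measured TCP pose, the force and the opening at its end, in the units of the state.
- env.get_state(): the state, without advancing time (a new reading comes with each control period).
- env.get_image(name): name is "scene" or "top"; returns the picture (420x560x3 uint8, red, green, blue); there is no depth.
- env.camera_params(name): a dict with "fovy" (degrees; the focal length in pixels is half the picture's height over the tangent of half this angle, whatever the lens; pixels are square), "cx", "cy" (the principal point, pixels), "D" ([k1, k2, p1, p2, k3] as OpenCV has them; the pictures are not rectified), "extrinsics" (4x4, takes a point from world to camera coordinates). Camera axes: x right, y down, z forward; pixel columns grow to the right and rows downward; lengths in m; the calibration is good to about 2 mm. A picture is of the moment at which its call begins. camera_params takes no time and is no camera call.
- env.hand_in(): hands the job in, once; it reports no verdict.
The state is a dict: "time": time; "q": joint angles; "qd": joint speeds; "effort": joint torques, N m; "eef_pos": TCP position; "tcp_rot": TCP orientation; "wrist_force": force on the tool from outside, world axes, zero at the start; "torque": the same for the moment, N m; "opening": finger opening in m.
Only numpy, scipy, OpenCV 4.12 (cv2) and the standard library are available. Lean on these libraries where they do the work, as an engineer would, in place of code of your own. Each camera call takes 0.05 s, during which the arm holds its last target. There are 200 camera calls.

## Working session

There is one attempt and no reset: what is moved stays moved. The work goes in short steps, Python scripts to look and compute and a shell command to move; the robot and the scene stay as the last step left them, time stands still between calls to the robot, and variables do not carry over. Pictures are saved under pics/ and viewed, about 8 in all and at most 12, crops included, and the job is handed in when it is done.

```bash
mkdir -p pics; ls
python3 - <<'E'
from plant import env
import cv2,numpy as np
for n in("scene","top"):
    im=env.get_image(n); cv2.imwrite(f"pics/{n}0.png",cv2.resize(im[:,:,::-1],(800,600),interpolation=cv2.INTER_CUBIC)); np.save(f"pics/{n}0.npy",im)
    p=env.camera_params(n); print(n,p["fovy"],p["cx"],p["cy"],p["D"],np.round(p["extrinsics"],3).tolist())
s=env.get_state(); print(s, env.tip_extent)
E
```

```text
pics
scene 45.64297975414186 279.0715882559405 213.77148112519507 [0.04503663 0.         0.         0.         0.        ] [[-0.878, 0.479, -0.005, 0.477], [0.371, 0.671, -0.642, -0.161], [-0.304, -0.565, -0.767, 1.307], [0.0, 0.0, 0.0, 1.0]]
top 49.848652064793725 284.02224273132964 216.25526952028483 [-0.07404105  0.          0.          0.          0.        ] [[-0.031, -0.999, 0.015, -0.001], [-0.996, 0.03, -0.084, 0.548], [0.083, -0.017, -0.996, 1.035], [0.0, 0.0, 0.0, 1.0]]
{'time': 0.1, 'q': array([-1.10089075,  0.32178046, -0.07008052,  1.45156902,  0.02260537,
        1.37077013, -0.05687181]), 'qd': array([ 0.00037026, -0.00305819,  0.00084401, -0.00333606, -0.00025771,
       -0.00024951, -0.00087446]), 'effort': array([-7.47043778e-04, -4.94877720e+01, -3.84460520e-01, -3.15205836e+01,
        1.31135189e-02,  7.51851650e-03,  4.61863056e-05]), 'eef_pos': array([0.28595113, 0.58317364, 0.22200429]), 'tcp_rot': array([-7.09646776e-01, -3.06008758e+00,  2.69319439e-03]), 'wrist_force': array([-0.2874841 ,  0.19874846, -0.03650425]), 'torque': array([0.00725523, 0.03406415, 0.0552515 ]), 'opening': 0.08580095601211402} 0.025
```

View pics/top0.png

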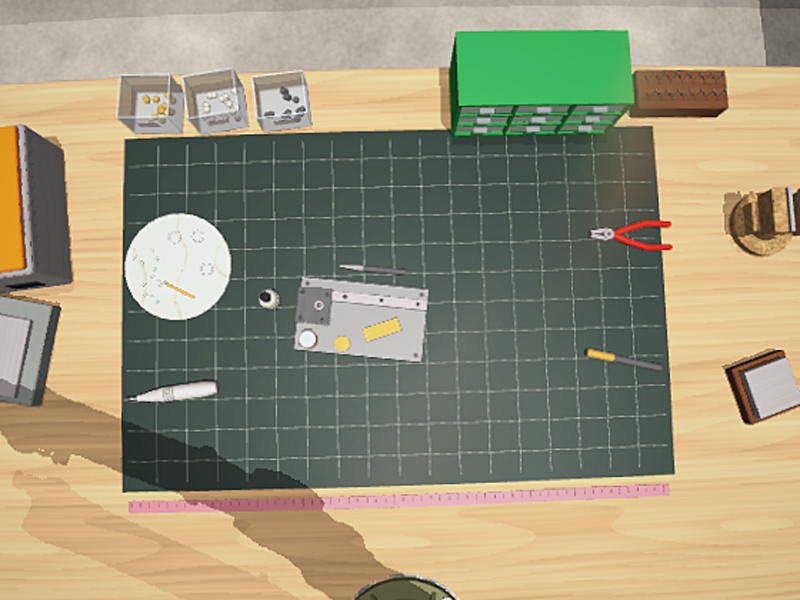

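View pics/scene0.png

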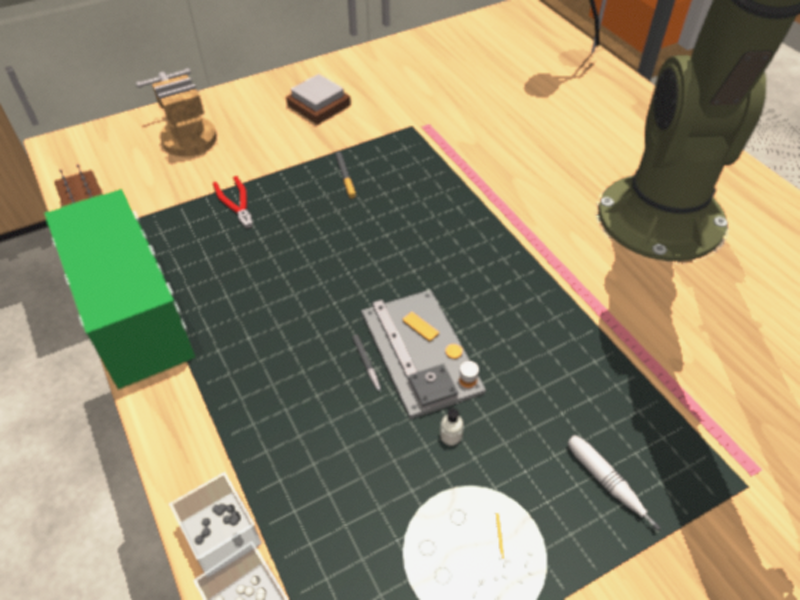

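The top view shows the jig at about (360,318), with the fence on the far (upper) side, the end stop and drill plate at the left, and the fob at (382,329). The round blank is at (342,343) and the jar at (308,338). I'll enlarge this area in both cameras.

Run:
```python
import cv2,numpy as np
for n,(x,y,w,h) in dict(top=(190,180,120,90),scene=(240,190,112,104)).items():
    im=np.load(f"pics/{n}0.npy")[y:y+h,x:x+w,::-1]
    k=6 if n=="top" else 5.5
    cv2.imwrite(f"pics/{n}c.png",cv2.resize(im,None,fx=k,fy=k,interpolation=cv2.INTER_CUBIC))
```

```text
(no output)
```

View pics/topc.png

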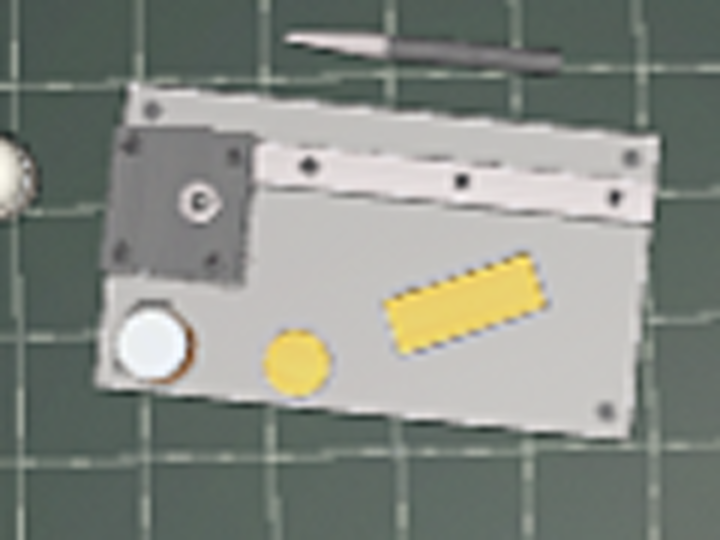

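View pics/scenec.png

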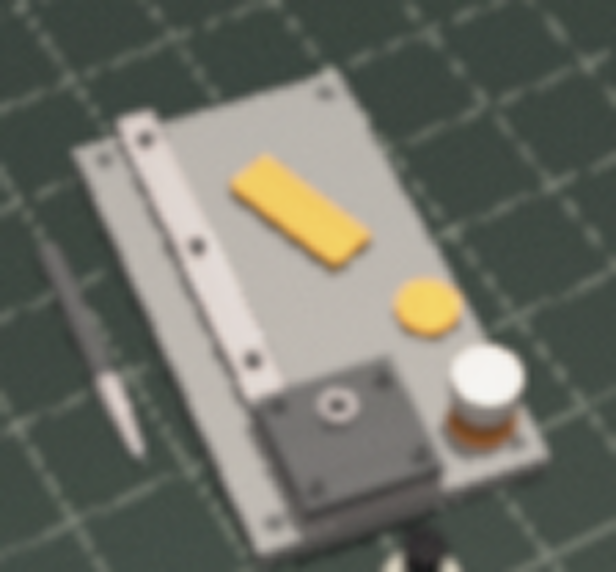

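```bash
cat > h.py <<'E'
import cv2,numpy as np
from plant import env
from scipy.optimize import least_squares
R=cv2.Rodrigues
def cam(n):
    p=env.camera_params(n); f=210/np.tan(np.radians(p["fovy"])/2); E=np.array(p["extrinsics"])
    return np.array([[f,0,p["cx"]],[0,f,p["cy"]],[0,0,1]]),np.array(p["D"],float),E
def proj(n,P):
    K,D,E=cam(n); return cv2.projectPoints(np.array(P,float),R(E[:3,:3])[0],E[:3,3],K,D)[0][:,0]
def ray(n,uv,z):
    K,D,E=cam(n); q=cv2.undistortPoints(np.array(uv,float).reshape(-1,1,2),K,D)[:,0]
    d=np.c_[q,np.ones(len(q))]@E[:3,:3]; c=-E[:3,:3].T@E[:3,3]
    return c+d*((np.asarray(z)-c[2])/d[:,2])[:,None]
def place(p,Q):  # p x,y,yaw
    c,s=np.cos(p[2]),np.sin(p[2]); Q=np.array(Q,float); return np.c_[p[0]+c*Q[:,0]-s*Q[:,1],p[1]+s*Q[:,0]+c*Q[:,1],Q[:,2]]
def fit(obs,x0):
    r=least_squares(lambda p:np.concatenate([(proj(n,place(p,Q))-uv).ravel() for n,Q,uv in obs]),x0,x_scale=[.01,.01,.1],loss="soft_l1"); return r
def uncrop(a,x,y,k): return (np.array(a,float)+.5)/k-.5+[x,y]
def tojig(J,P): # world pts to jig
    c,s=np.cos(J[2]),np.sin(J[2]); d=np.array(P)[:,:2]-J[:2]; return np.c_[c*d[:,0]+s*d[:,1],-s*d[:,0]+c*d[:,1]]*1000
E
python3 - <<'E'
from h import *
C=np.array([[60,105,15],[60,-105,15],[-60,-105,15],[-60,105,15]])/1000
t=uncrop([(130,86),(659,136),(629,438),(97,386)],190,180,6); s=uncrop([(262,553),(75,150),(333,68),(549,457)],240,190,5.5)
x0=[.5,.05,-.1]
for o in([("top",C,t)],[("scene",C,s)],[("top",C,t),("scene",C,s)]):
    r=fit(o,x0); print(np.round(r.x,4),np.round(r.fun,1))
J=r.x; np.save("J.npy",J)
F=np.array([[11,30,23],[11,-30,23],[-11,-30,23],[-11,30,23]])/1000
ft=uncrop([(386,300),(528,253),(548,305),(404,354)],190,180,6); fs=uncrop([(335,268),(230,187),(265,155),(371,237)],240,190,5.5)
fs=fs[[0,1,2,3]]
for o in([("top",F,ft)],[("scene",F,fs)],[("top",F,ft),("scene",F,fs)]):
    r=fit(o,[J[0],J[1]-.03,.3]); print(np.round(r.x,4),np.round(r.fun,1),tojig(J,[r.x]),r.x[2]-J[2])
print(tojig(J,ray("top",uncrop([(297,363),(155,344)],190,180,6),[.021,.045])),tojig(J,ray("scene",uncrop([(428,305),(487,370)],240,190,5.5),[.021,.045])))
st=env.get_state(); print(R(st["tcp_rot"])[0].round(3))
E
```

```text
[ 0.5341  0.0563 -0.1268] [-0.1 -0.3  0.  -0.1  0.3  0.2 -0.2  0.2]
[ 0.5353  0.0556 -0.1258] [-0.3  0.1 -0.5  0.   0.5  0.5  0.3 -0.6]
[ 0.5347  0.056  -0.1269] [ 0.1 -0.6  0.1 -0.3  0.4 -0.  -0.  -0.1 -0.1  0.1 -0.1  0.   0.9  0.5
  0.6 -0.5]
[0.5161 0.0221 0.2965] [-0.3  0.2  0.4 -0.2  0.1 -0.  -0.3  0.1] [[-14.14127938 -35.9474932 ]] 0.4234736569043659
[0.5176 0.0236 0.2879] [-0.  -0.  -0.3 -0.2  0.1  0.3  0.2 -0. ] [[-12.82798323 -34.2950727 ]] 0.41488783145109676
[0.5168 0.0227 0.2923] [-0.5 -0.2  0.2 -0.5 -0.1 -0.2 -0.5 -0.2  0.1 -0.5 -0.2 -0.6  0.2 -0.1
  0.3 -0.5] [[-13.56852264 -35.30798922]] 0.41927516584167357
[[-43.69950165  27.4550183 ]
 [-42.31917644  79.9048145 ]] [[-42.70611253  26.88050259]
 [-42.52622218  78.60701207]]
[[-0.898  0.44  -0.001]
 [ 0.44   0.898 -0.002]
 [-0.    -0.002 -1.   ]]
```

The jig is at (0.535, 0.056) with yaw -0.127. The fob is at jig (-13.6, -35.3) mm, skewed +0.42 rad. The plan is to use shut fingers with tool y along jig y, push in jig +x to the fence, then push on the -y end.

```bash
python3 -m crank '[{"travel":[0,0,0],"angular":[0,0,-0.11],"gripper":1},{"travel":[0,0,0],"angular":[0,0,-0.11],"gripper":1},{"travel":[0,0,0],"angular":[0,0,-0.11],"gripper":1},{"travel":[0,0,0],"angular":[0,0,0],"gripper":1}]' 20
cat > go.py <<'E'
import sys
from h import *
J=np.load("J.npy"); s=env.get_state(); T=R(s["tcp_rot"])[0]; p=s["eef_pos"]
c,d=np.cos(J[2]),np.sin(J[2])
print("t",round(s["time"],2),"tcp jig",tojig(J,[p]).round(1),"tip z",round((p[2]+T[2,2]*env.tip_extent)*1000,1),"ext",env.tip_extent,"open",round(s["opening"],4),"F",(np.array([[c,d,0],[-d,c,0],[0,0,1]])@s["wrist_force"]).round(1))
W=np.array([[c,-d,0],[d,c,0],[0,0,1]])@np.diag([-1,1,-1]); print("turn",R(T.T@W)[0].ravel().round(4))
if len(sys.argv)>1:
    x,y,z=map(float,sys.argv[1:]); g=place(J,[[x/1000,y/1000,0]])[0]; g[2]=z/1000+env.tip_extent
    print("travel cm (tool)",(T.T@(g-p)*100).round(2))
E
python3 go.py -52 -25 60
```

```text
time: 0.43
eef_pos: [0.2853, 0.582, 0.2193]
tcp_rot: [-0.174, -3.135, 0.01]
wrist_force: [-0.4, 0.4, 0.4]
opening: 0.039
t 0.43 tcp jig [[-314.   490.2]] tip z 194.3 ext 0.025 open 0.039 F [-0.4  0.4  0.4]
turn [-0.0063 -0.0018  0.0157]
travel cm (tool) [-25.41 -51.84  13.71]
```

```bash
python3 -m crank '[{"travel":[-1.8,-3.6,0],"angular":[0,0,0.015],"gripper":1},{"travel":[-1.8,-3.6,0],"angular":[0,0,0],"gripper":1},{"travel":[-1.8,-3.6,0],"angular":[0,0,0],"gripper":1},{"travel":[-1.8,-3.6,0],"angular":[0,0,0],"gripper":1},{"travel":[-1.8,-3.6,0],"angular":[0,0,0],"gripper":1},{"travel":[-1.8,-3.6,0],"angular":[0,0,0],"gripper":1},{"travel":[-1.8,-3.6,0],"angular":[0,0,0],"gripper":1},{"travel":[-1.8,-3.6,0],"angular":[0,0,0],"gripper":1},{"travel":[-1.8,-3.6,0],"angular":[0,0,0],"gripper":1},{"travel":[-1.8,-3.6,0],"angular":[0,0,0],"gripper":1},{"travel":[-1.8,-3.6,0],"angular":[0,0,0],"gripper":1},{"travel":[-1.8,-3.6,0],"angular":[0,0,0],"gripper":1}]'; python3 go.py -52 -25 60
```

```text
time: 1.43
eef_pos: [0.4359, 0.1165, 0.2137]
tcp_rot: [-0.233, -3.121, 0.008]
wrist_force: [0.3, 0.2, -0.0]
opening: 0.0
t 1.43 tcp jig [[-105.7   47.5]] tip z 188.7 ext 0.025 open 0.0 F [ 0.3  0.2 -0. ]
turn [-0.0055 -0.0114 -0.0221]
travel cm (tool) [-5.67 -7.06 12.84]
```

```bash
python3 -m crank '[{"travel":[-2,-2.5,1],"angular":[0,-0.01,-0.022],"gripper":1},{"travel":[-2,-2.5,1],"angular":[-0.005,0,0],"gripper":1},{"travel":[-1.6,-2.1,2],"angular":[0,0,0],"gripper":1},{"travel":[0,0,3.3],"angular":[0,0,0],"gripper":1},{"travel":[0,0,3.3],"angular":[0,0,0],"gripper":1},{"travel":[0,0,2],"angular":[0,0,0],"gripper":1},{"travel":[0,0,0],"angular":[0,0,0],"gripper":1},{"travel":[0,0,0],"angular":[0,0,0],"gripper":1}]'; python3 go.py -52 -25 18
python3 - <<'E'
from h import *
a=env.get_image("top")[180:270,190:310,::-1]; b=env.get_image("scene")[180:294,230:360,::-1]
cv2.imwrite("pics/p1.png",np.hstack([cv2.resize(a,(400,300),interpolation=2),cv2.resize(b,(342,300),interpolation=2)]))
E
```

```text
time: 2.1
eef_pos: [0.4866, 0.0197, 0.0859]
tcp_rot: [0.272, 3.122, 0.0]
wrist_force: [-0.2, -0.8, 0.0]
opening: -0.0
t 2.1 tcp jig [[-43.1 -42.1]] tip z 60.9 ext 0.025 open -0.0 F [-0.1 -0.8  0. ]
turn [ 0.0005  0.0077 -0.0472]
travel cm (tool) [1.   1.66 4.29]
```

View pics/p1.png

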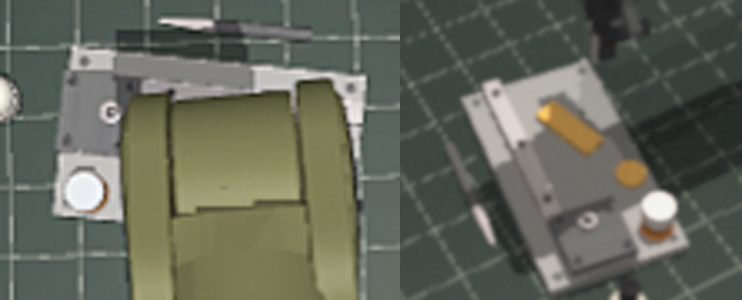

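The top view is blocked by the arm. The scene view shows the fingers above the front edge, with the fob clear. I'll correct the pose and then lower.

```bash
python3 -m crank '[{"travel":[0.5,0.8,0],"angular":[0,0.008,-0.047],"gripper":1},{"travel":[0.5,0.85,0],"angular":[0,0,0],"gripper":1},{"travel":[0,0,0],"angular":[0,0,0],"gripper":1},{"travel":[0,0,0],"angular":[0,0,0],"gripper":1}]'; python3 go.py -52 -25 18
```

```text
time: 2.53
eef_pos: [0.4835, 0.0407, 0.0929]
tcp_rot: [0.197, 3.124, 0.008]
wrist_force: [0.5, -1.0, -0.2]
opening: 0.0
t 2.53 tcp jig [[-48.9 -21.6]] tip z 67.9 ext 0.025 open 0.0 F [ 0.6 -0.9 -0.2]
turn [0.0057 0.0107 0.0008]
travel cm (tool) [ 0.36 -0.37  4.98]
```

```bash
python3 -m crank '[{"travel":[0.3,-0.3,1.5],"angular":[0.005,0.01,0],"gripper":1},{"travel":[0,0,1.5],"angular":[0,0,0],"gripper":1},{"travel":[0,0,0],"angular":[0,0,0],"gripper":1},{"travel":[0,0,0],"angular":[0,0,0],"gripper":1}]'; python3 go.py -52 -25 18
```

```text
time: 2.87
eef_pos: [0.482, 0.0384, 0.0632]
tcp_rot: [0.2, 3.13, 0.003]
wrist_force: [0.7, 0.0, 0.4]
opening: 0.0001
t 2.87 tcp jig [[-50.  -24.1]] tip z 38.2 ext 0.025 open 0.0001 F [0.7 0.1 0.4]
turn [ 0.0022  0.0051 -0.0004]
travel cm (tool) [ 0.21 -0.09  2.02]
```

```bash
python3 -m crank '[{"travel":[0.2,0,1.2],"angular":[0.002,0.005,0],"gripper":1},{"travel":[0,0,0.5],"angular":[0,0,0],"gripper":1},{"travel":[0,0,0],"angular":[0,0,0],"gripper":1},{"travel":[0,0,0],"angular":[0,0,0],"gripper":1}]'; python3 go.py -45 -25 18.5
```

```text
time: 3.2
eef_pos: [0.4798, 0.0378, 0.0446]
tcp_rot: [-0.203, -3.134, 0.001]
wrist_force: [-0.2, 0.4, -0.1]
opening: 0.0
t 3.2 tcp jig [[-52.1 -24.9]] tip z 19.6 ext 0.025 open 0.0 F [-0.3  0.4 -0.1]
turn [-0.0007 -0.0009 -0.0021]
travel cm (tool) [-0.71 -0.01  0.11]
```

```bash
python3 -m crank '[{"travel":[-0.3,0,0.1],"angular":[0,0,0],"gripper":1},{"travel":[-0.3,0,0],"angular":[0,0,0],"gripper":1},{"travel":[-0.3,0,0],"angular":[0,0,0],"gripper":1},{"travel":[-0.3,0,0],"angular":[0,0,0],"gripper":1},{"travel":[-0.3,0,0],"angular":[0,0,0],"gripper":1},{"travel":[-0.3,0,0],"angular":[0,0,0],"gripper":1},{"travel":[-0.3,0,0],"angular":[0,0,0],"gripper":1},{"travel":[-0.3,0,0],"angular":[0,0,0],"gripper":1},{"travel":[-0.3,0,0],"angular":[0,0,0],"gripper":1},{"travel":[0,0,0],"angular":[0,0,0],"gripper":1}]'; python3 go.py -8 -30 18.5
python3 - <<'E'
from h import *
b=env.get_image("scene")[180:294,230:360,::-1]
cv2.imwrite("pics/p2.png",cv2.resize(b,None,fx=5,fy=5,interpolation=2))
E
```

```text
time: 4.03
eef_pos: [0.5114, 0.034, 0.0449]
tcp_rot: [0.203, 3.133, 0.0]
wrist_force: [-0.2, -0.2, -0.3]
opening: 0.0001
t 4.03 tcp jig [[-20.3 -24.7]] tip z 19.9 ext 0.025 open 0.0001 F [-0.1 -0.2 -0.3]
turn [ 0.0002  0.0023 -0.0023]
travel cm (tool) [-1.23 -0.53  0.14]
```

View pics/p2.png

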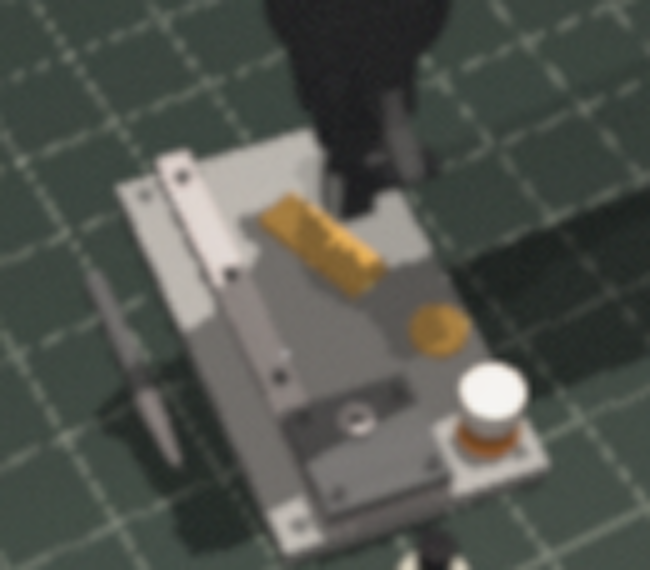

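Run:
```python
from h import *
J=np.load("J.npy")
uv=uncrop([(345,217),(322,200),(380,205),(387,265),(262,215)],230,180,5)
for z in(.015,.02,.023,.03,.04): print(z,tojig(J,ray("scene",uv,z)).round(1).tolist())
s=env.get_state(); T=R(s["tcp_rot"])[0]
print(uv, (proj("scene",[s["eef_pos"]+T@[x,y,.025] for x in(-.011,.011) for y in (-.014,.014)])-[230,180])*5)
```

```text
0.015 [[-30.5, -49.7], [-24.6, -62.8], [-48.1, -50.3], [-37.3, -17.2], [4.3, -64.7]]
0.02 [[-28.8, -46.0], [-22.9, -59.1], [-46.4, -46.6], [-35.6, -13.7], [5.7, -61.0]]
0.023 [[-27.8, -43.8], [-22.0, -56.8], [-45.3, -44.4], [-34.6, -11.6], [6.6, -58.7]]
0.03 [[-25.5, -38.7], [-19.7, -51.6], [-42.8, -39.3], [-32.2, -6.8], [8.7, -53.4]]
0.04 [[-22.1, -31.3], [-16.4, -44.1], [-39.3, -31.9], [-28.7, 0.2], [11.7, -45.9]]
[[298.6 223. ]
 [294.  219.6]
 [305.6 220.6]
 [307.  232.6]
 [282.  222.6]] [[309.99690719 239.1032789 ]
 [333.84556517 285.22561316]
 [355.05390814 225.18315445]
 [379.48066182 270.88680147]]
```

Run:
```python
from h import *
b=env.get_image("scene")[195:250,270:335,::-1]
b=(255*(b/255.)**.5).astype(np.uint8)
cv2.imwrite("pics/p3.png",cv2.resize(b,None,fx=10,fy=10,interpolation=2))
print(env.get_state()["eef_pos"])
```

```text
[0.51068194 0.03410077 0.04469394]
```

View pics/p3.png

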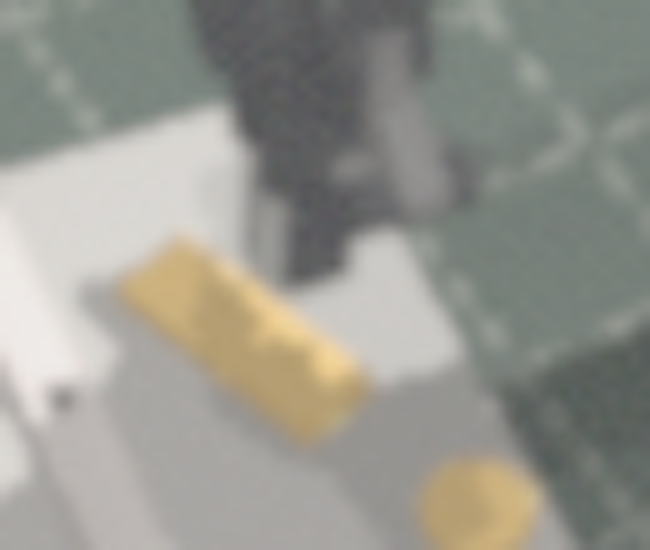

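Run:
```python
from h import *
J=np.load("J.npy")
s=env.get_state(); T=R(s["tcp_rot"])[0]
for L in (-.03,-.01,0,.01,.025): print(L,((proj("scene",[s["eef_pos"]+T@[x,0,L] for x in(-.011,0,.011)])-[270,195])*10).round(0).tolist())
print("p1 predicted tip (panel px)",((proj("scene",[[.4866,.0197,.061],[.4866,.0197,.0859]])-[230,180])*2.63+[400,0]).round(0))
print(proj("scene",place(J,[[.06,-.105,.015],[-.06,-.105,.015]])))
```

```text
-0.03 [[250.0, 217.0], [297.0, 203.0], [344.0, 188.0]]
-0.01 [[248.0, 275.0], [295.0, 261.0], [341.0, 247.0]]
0 [[247.0, 304.0], [294.0, 290.0], [340.0, 276.0]]
0.01 [[246.0, 332.0], [292.0, 318.0], [338.0, 304.0]]
0.025 [[245.0, 374.0], [291.0, 360.0], [336.0, 346.0]]
p1 predicted tip (panel px) [[599.  81.]
 [600.  61.]]
[[253.09755422 216.8885726 ]
 [301.03502232 202.45267469]]
```

The fingertips appear about 25 mm higher than computed: the tip's lower edge is near (290,285), where the TCP itself projects. The fob hasn't moved. I'll back off and probe the bare plate by touch.

```bash
python3 -m crank '[{"travel":[0.8,-0.3,0],"angular":[0,0,0],"gripper":1},{"travel":[0.8,-0.3,0],"angular":[0,0,0],"gripper":1},{"travel":[0.8,-0.3,0],"angular":[0,0,0],"gripper":1},{"travel":[0.3,0,0],"angular":[0,0,0],"gripper":1},{"travel":[0,0,0],"angular":[0,0,0],"gripper":1},{"travel":[0,0,0],"angular":[0,0,0],"gripper":1}]'; python3 go.py -48 -34 18.5
python3 -m crank '[{"travel":[0,0,0.2],"angular":[0,0,0],"gripper":1},{"travel":[0,0,0.2],"angular":[0,0,0],"gripper":1},{"travel":[0,0,0.2],"angular":[0,0,0],"gripper":1},{"travel":[0,0,0],"angular":[0,0,0],"gripper":1}]'; python3 go.py -48 -34 18.5
```

```text
time: 4.63
eef_pos: [0.4775, 0.0279, 0.0442]
tcp_rot: [-0.203, -3.134, -0.001]
wrist_force: [-0.1, -0.3, 0.0]
opening: 0.0003
t 4.63 tcp jig [[-53.2 -35. ]] tip z 19.2 ext 0.025 open 0.0003 F [-0.1 -0.3  0. ]
turn [ 0.0004 -0.0008 -0.0023]
travel cm (tool) [-0.52  0.1   0.07]
time: 4.97
eef_pos: [0.4782, 0.0283, 0.0381]
tcp_rot: [0.202, 3.134, 0.002]
wrist_force: [-0.5, -0.0, -0.2]
opening: 0.0001
t 4.97 tcp jig [[-52.5 -34.6]] tip z 13.1 ext 0.025 open 0.0001 F [-0.5 -0.1 -0.2]
turn [ 0.0011  0.0008 -0.0019]
travel cm (tool) [-0.45  0.06 -0.54]
```

```bash
python3 -m crank '[{"travel":[-0.2,0,0.2],"angular":[0,0,0],"gripper":1},{"travel":[-0.2,0,0.2],"angular":[0,0,0],"gripper":1},{"travel":[0,0,0.2],"angular":[0,0,0],"gripper":1},{"travel":[0,0,0.2],"angular":[0,0,0],"gripper":1},{"travel":[0,0,0.2],"angular":[0,0,0],"gripper":1},{"travel":[0,0,0],"angular":[0,0,0],"gripper":1}]'; python3 go.py -48 -34 18.5
python3 - <<'E'
from h import *
a=env.get_image("scene")[165:294,230:360,::-1]
a=(255*(a/255.)**.6).astype(np.uint8)
cv2.imwrite("pics/p4.png",cv2.resize(a,None,fx=4.6,fy=4.6,interpolation=2))
E
```

```text
time: 5.47
eef_pos: [0.4831, 0.0277, 0.0264]
tcp_rot: [0.202, 3.135, 0.0]
wrist_force: [-0.2, -0.7, -0.4]
opening: -0.0002
t 5.47 tcp jig [[-47.6 -34.6]] tip z 1.4 ext 0.025 open -0.0002 F [-0.1 -0.7 -0.4]
turn [ 0.0001  0.0003 -0.0018]
travel cm (tool) [ 0.04  0.06 -1.71]
```

View pics/p4.png

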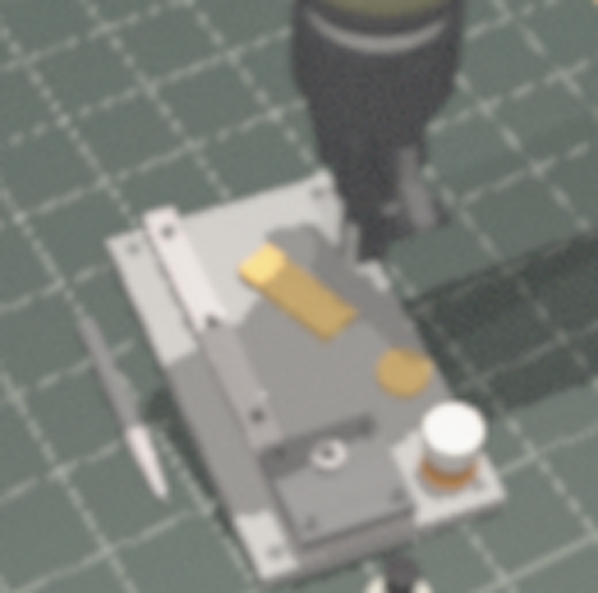

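Run:
```python
from h import *
J=np.load("J.npy"); s=env.get_state(); p=s["eef_pos"]
for z in(.015,.02,.025,.03,.035): print(z,((proj("scene",[[p[0],p[1],z]])-[230,165])*4.6).round(0))
```

```text
0.015 [[359. 279.]]
0.02 [[360. 273.]]
0.025 [[360. 266.]]
0.03 [[360. 260.]]
0.035 [[361. 253.]]
```

```bash
python3 -m crank '[{"travel":[0,0,0.2],"angular":[0,0,0],"gripper":1},{"travel":[0,0,0.2],"angular":[0,0,0],"gripper":1},{"travel":[0,0,0.2],"angular":[0,0,0],"gripper":1},{"travel":[0,0,0],"angular":[0,0,0],"gripper":1}]'; python3 go.py -48 -34 18.5;  python3 -m crank '[{"travel":[0,0,0.15],"angular":[0,0,0],"gripper":1},{"travel":[0,0,0.15],"angular":[0,0,0],"gripper":1},{"travel":[0,0,0],"angular":[0,0,0],"gripper":1}]'; python3 go.py -48 -34 18.5
```

```text
time: 5.85
eef_pos: [0.4833, 0.0277, 0.0202]
tcp_rot: [0.202, 3.134, 0.001]
wrist_force: [-0.5, 0.1, 0.7]
opening: 0.0001
t 5.85 tcp jig [[-47.4 -34.5]] tip z -4.8 ext 0.025 open 0.0001 F [-0.5  0.   0.7]
turn [ 0.0005  0.0008 -0.0018]
travel cm (tool) [ 0.05  0.05 -2.33]
time: 6.1
eef_pos: [0.4832, 0.0278, 0.0169]
tcp_rot: [0.202, 3.134, 0.001]
wrist_force: [-0.5, 0.2, 0.5]
opening: 0.0
t 6.1 tcp jig [[-47.5 -34.5]] tip z -8.1 ext 0.025 open 0.0 F [-0.5  0.1  0.5]
turn [ 0.0005  0.0008 -0.0018]
travel cm (tool) [ 0.05  0.05 -2.66]
```

```bash
for i in 1; do python3 -m crank '[{"travel":[0,0,0.15],"angular":[0,0,0],"gripper":1},{"travel":[0,0,0.15],"angular":[0,0,0],"gripper":1},{"travel":[0,0,0],"angular":[0,0,0],"gripper":1}]'; done
python3 - <<'E'
from h import *
a=env.get_image("scene")[195:250,270:335,::-1]
a=(255*(a/255.)**.6).astype(np.uint8)
cv2.imwrite("pics/p5.png",cv2.resize(a,None,fx=10,fy=10,interpolation=2))
p=env.get_state()["eef_pos"]
for z in(.015,.02,.025,.03): print(z,((proj("scene",[[p[0],p[1],z]])-[270,195])*10).round(0))
E
```

```text
time: 6.35
eef_pos: [0.4833, 0.0278, 0.0136]
tcp_rot: [0.202, 3.134, 0.001]
wrist_force: [-0.8, -0.0, -0.1]
opening: -0.0001
0.015 [[380. 307.]]
0.02 [[381. 293.]]
0.025 [[382. 280.]]
0.03 [[383. 266.]]
```

View pics/p5.png

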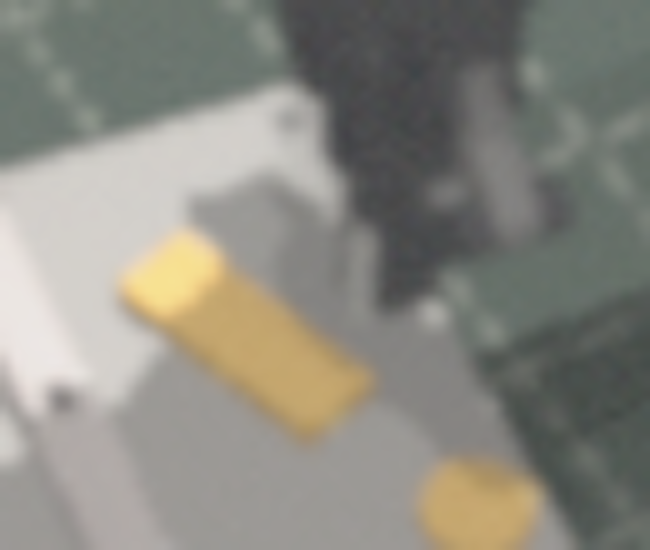

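```bash
python3 -m crank '[{"travel":[0,0,0.2],"angular":[0,0,0],"gripper":1},{"travel":[0,0,0.2],"angular":[0,0,0],"gripper":1},{"travel":[0,0,0],"angular":[0,0,0],"gripper":1}]';python3 -m crank '[{"travel":[0,0,0.15],"angular":[0,0,0],"gripper":1},{"travel":[0,0,0.15],"angular":[0,0,0],"gripper":1},{"travel":[0,0,0],"angular":[0,0,0],"gripper":1}]';python3 -m crank '[{"travel":[0,0,0.1],"angular":[0,0,0],"gripper":1},{"travel":[0,0,0.1],"angular":[0,0,0],"gripper":1},{"travel":[0,0,0],"angular":[0,0,0],"gripper":1}]'
```

```text
time: 6.65
eef_pos: [0.4835, 0.0278, 0.0095]
tcp_rot: [0.202, 3.134, 0.001]
wrist_force: [0.6, 0.1, -0.7]
opening: -0.0002
time: 6.9
eef_pos: [0.4838, 0.0279, 0.0069]
tcp_rot: [0.202, 3.133, 0.002]
wrist_force: [1.3, -0.5, 0.3]
opening: -0.0002
time: 7.15
eef_pos: [0.4841, 0.0279, 0.0071]
tcp_rot: [0.202, 3.135, 0.003]
wrist_force: [1.2, -0.8, -0.9]
opening: -0.0
```

```bash
python3 go.py -48 -34 18
python3 - <<'E'
from h import *
s=env.get_state(); print(s["q"].round(3),s["effort"].round(2),s["wrist_force"],s["torque"])
a=env.get_image("scene")[195:250,270:335,::-1]
a=(255*(a/255.)**.6).astype(np.uint8)
cv2.imwrite("pics/p6.png",cv2.resize(a,None,fx=10,fy=10,interpolation=2))
E
```

```text
t 7.15 tcp jig [[-46.7 -34.3]] tip z -17.9 ext 0.025 open -0.0 F [ 1.3 -0.7 -0.9]
turn [ 0.002   0.0004 -0.002 ]
travel cm (tool) [ 0.13  0.04 -3.59]
[-0.468  0.206  0.387  2.088 -0.104  0.864  1.421] [ 1.000e-02 -3.345e+01  2.370e+00 -2.442e+01  1.000e-02  1.100e-01
  0.000e+00] [ 1.16876074 -0.81406673 -0.88223138] [-0.06381935 -0.02181641  0.0126674 ]
```

View pics/p6.png

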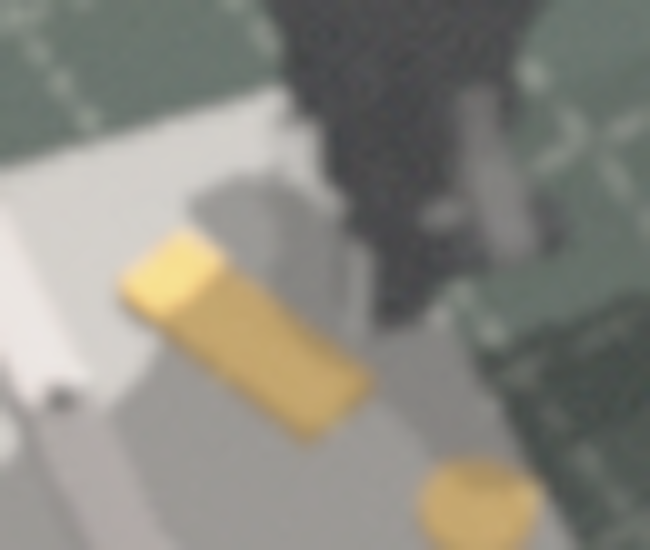

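```bash
python3 -m crank '[{"travel":[0,0,0.3],"angular":[0,0,0],"gripper":1}]'; python3 -m crank '[{"travel":[0,0,0.3],"angular":[0,0,0],"gripper":1}]'
```

```text
time: 7.28
eef_pos: [0.4845, 0.0279, 0.0065]
tcp_rot: [-0.202, -3.135, -0.004]
wrist_force: [-17.3, -1.8, 52.3]
opening: -0.0001
time: 7.37
eef_pos: [0.4845, 0.028, 0.0066]
tcp_rot: [-0.203, -3.133, -0.006]
wrist_force: [-13.7, -2.0, 39.4]
opening: 0.0001
```

Contact: the plate is felt at eef z = 0.0068, so the fingertips really sit about 8 mm above the reported TCP height. I'll raise by 4 mm and set up a silhouette fit of the fob.

```bash
python3 -m crank '[{"travel":[0,0,-0.3],"angular":[0,0,0],"gripper":1},{"travel":[0,0,-0.1],"angular":[0,0,0],"gripper":1},{"travel":[0,0,0],"angular":[0,0,0],"gripper":1},{"travel":[0,0,0],"angular":[0,0,0],"gripper":1}]'
sed -i 's/T\[2,2\]\*env.tip_extent/.0082/; s/z\/1000+env.tip_extent/z\/1000-.0082/' go.py
cat > fob.py <<'E'
import sys
from h import *
from scipy.optimize import minimize
J=np.load("J.npy"); k=8
def fob(n,x0=None,im=None):
    im=env.get_image(n) if im is None else im
    ox,oy,w,h=(190,180,120,90) if n=="top" else (240,180,112,110)
    c=cv2.resize(im[oy:oy+h,ox:ox+w],None,fx=k,fy=k,interpolation=cv2.INTER_CUBIC); v=cv2.cvtColor(c,cv2.COLOR_RGB2HSV)
    m=cv2.inRange(v,(15,115,70),(32,255,255)); N,L,S,C=cv2.connectedComponentsWithStats(m)
    best=None
    for i in range(1,N):
        if S[i,4]<3000: continue
        q=tojig(J,ray(n,[(C[i]+.5)/k-.5+[ox,oy]],.019))[0]
        if q[0]>-33 and (best is None or S[i,4]>S[best,4]) : best=i
    M=(L==best).astype(np.uint8)
    q=tojig(J,ray(n,[(C[best]+.5)/k-.5+[ox,oy]],.019))[0]
    B=np.array([[a,b,z] for a in(-11,11) for b in(-30,30) for z in(15,23)])/1000
    def cost(p):
        P=place(J,np.c_[place([p[0]/1000,p[1]/1000,p[2]],B)]); uv=((proj(n,P)-[ox,oy]+.5)*k-.5)
        R_=np.zeros_like(M); cv2.fillConvexPoly(R_,cv2.convexHull(uv.astype(np.float32)).round().astype(int),1)
        return 1-(R_&M).sum()/(R_|M).sum()
    r=min((minimize(cost,[q[0],q[1],a],method="Nelder-Mead",options=dict(initial_simplex=[[q[0],q[1],a],[q[0]+4,q[1],a],[q[0],q[1]+6,a],[q[0],q[1],a+.2]],xatol=.05,fatol=1e-4)) for a in(0,.25,.45)),key=lambda r:r.fun)
    print(n,"fob jig",r.x.round(3),"1-IoU",round(r.fun,3)); return r.x
if __name__=="__main__":
    for n in sys.argv[1:]: fob(n)
E
python3 - <<'E'
from fob import *
fob("top",im=np.load("pics/top0.npy")); fob("scene",im=np.load("pics/scene0.npy"))
E
python3 fob.py scene; python3 go.py -40 -25 18.5
```

```text
time: 7.7
eef_pos: [0.4855, 0.0281, 0.0118]
tcp_rot: [-0.203, -3.135, -0.008]
wrist_force: [-0.6, -0.3, -0.7]
opening: -0.0002
top fob jig [-14.179 -34.998   0.42 ] 1-IoU 0.116
scene fob jig [-13.693 -37.137   0.351] 1-IoU 0.181
scene fob jig [-13.383 -36.371   0.353] 1-IoU 0.16
t 7.75 tcp jig [[-45.4 -33.9]] tip z 19.9 ext 0.025 open 0.0003 F [-1.5  0.1  0.3]
turn [ 0.0049 -0.0008 -0.0025]
travel cm (tool) [-0.54  0.9   0.14]
```

```bash
python3 -m crank '[{"travel":[0.3,0.6,0.05],"angular":[0.005,0,0],"gripper":1},{"travel":[0.3,0.6,0.05],"angular":[0,0,0],"gripper":1},{"travel":[0,0,0],"angular":[0,0,0],"gripper":1}]'
python3 go.py -40 -22 18.5
python3 - <<'E'
import fob,numpy as np,cv2
src=open("fob.py").read()
for s in(60,80,100):
    exec(compile(src.replace("(15,115,70),(32","(13,%d,40),(35"%s).split("if __name__")[0],"x","exec"))
    print(s); fob("top",im=np.load("pics/top0.npy")); fob("scene",im=np.load("pics/scene0.npy"))
E
```

```text
time: 8.0
eef_pos: [0.4794, 0.0416, 0.0091]
tcp_rot: [-0.204, -3.132, 0.002]
wrist_force: [0.4, 0.1, 0.3]
opening: -0.0003
t 8.0 tcp jig [[-53.  -21.3]] tip z 17.3 ext 0.025 open -0.0003 F [0.4 0.1 0.3]
turn [-0.0017 -0.0031 -0.0032]
travel cm (tool) [-1.3  -0.07 -0.12]
60
top fob jig [-14.181 -34.947   0.419] 1-IoU 0.019
scene fob jig [-13.832 -37.29    0.42 ] 1-IoU 0.023
80
top fob jig [-14.025 -34.968   0.415] 1-IoU 0.035
scene fob jig [-13.732 -36.647   0.404] 1-IoU 0.054
100
top fob jig [-14.088 -34.692   0.426] 1-IoU 0.079
scene fob jig [-13.565 -36.939   0.372] 1-IoU 0.123
```

```bash
sed -i 's/(15,115,70),(32/(13,60,40),(35/' fob.py; python3 -m crank '[{"travel":[-0.3,0,-0.1],"angular":[0,0,0],"gripper":1},{"travel":[-0.3,0,0],"angular":[0,0,0],"gripper":1},{"travel":[-0.3,0,0],"angular":[0,0,0],"gripper":1},{"travel":[-0.25,0,0],"angular":[0,0,0],"gripper":1},{"travel":[-0.25,0,0],"angular":[0,0,0],"gripper":1},{"travel":[-0.25,0,0],"angular":[0,0,0],"gripper":1},{"travel":[-0.25,0,0],"angular":[0,0,0],"gripper":1},{"travel":[0,0,0],"angular":[0,0,0],"gripper":1}]'; python3 go.py -28 -26 18.5; python3 fob.py scene
```

```text
time: 8.67
eef_pos: [0.4994, 0.0397, 0.0092]
tcp_rot: [-0.201, -3.13, 0.003]
wrist_force: [-0.7, 0.5, 0.1]
opening: 0.0
t 8.67 tcp jig [[-32.9 -20.6]] tip z 17.4 ext 0.025 open 0.0 F [-0.7  0.5  0.1]
turn [-0.0025 -0.005  -0.0014]
travel cm (tool) [-0.49 -0.54 -0.11]
scene fob jig [ -7.911 -38.341   0.144] 1-IoU 0.042
```

```bash
python3 -m crank '[{"travel":[-0.2,0,-0.05],"angular":[0,0,0],"gripper":1},{"travel":[-0.2,0,0],"angular":[0,0,0],"gripper":1},{"travel":[-0.2,0,0],"angular":[0,0,0],"gripper":1},{"travel":[0,0,0],"angular":[0,0,0],"gripper":1},{"travel":[0.3,0,0],"angular":[0,0,0],"gripper":1},{"travel":[0.2,-0.6,0],"angular":[0,0,0],"gripper":1},{"travel":[0,-0.7,0],"angular":[0,0,0],"gripper":1},{"travel":[0,0,0],"angular":[0,0,0],"gripper":1}]'; python3 go.py -26 -37 18.5; python3 fob.py scene
```

```text
time: 9.38
eef_pos: [0.4985, 0.0253, 0.0098]
tcp_rot: [-0.2, -3.13, 0.004]
wrist_force: [0.4, -0.5, -0.2]
opening: -0.0
t 9.38 tcp jig [[-32. -35.]] tip z 18.0 ext 0.025 open -0.0 F [ 0.5 -0.5 -0.2]
turn [-0.0029 -0.0049 -0.0008]
travel cm (tool) [-0.6  -0.2  -0.05]
scene fob jig [-5.2470e+00 -4.0265e+01  1.4000e-02] 1-IoU 0.048
```

```bash
python3 -m crank '[{"travel":[-0.3,-0.4,0],"angular":[0,0,0],"gripper":1},{"travel":[-0.25,0,0],"angular":[0,0,0],"gripper":1},{"travel":[-0.25,0,0],"angular":[0,0,0],"gripper":1},{"travel":[-0.25,0,0],"angular":[0,0,0],"gripper":1},{"travel":[-0.25,0,0],"angular":[0,0,0],"gripper":1},{"travel":[-0.25,0,0],"angular":[0,0,0],"gripper":1},{"travel":[-0.25,0,0],"angular":[0,0,0],"gripper":1},{"travel":[-0.25,0,0],"angular":[0,0,0],"gripper":1},{"travel":[0,0,0],"angular":[0,0,0],"gripper":1}]'; python3 go.py -8 -40 18.5; python3 fob.py scene
```

```text
time: 10.18
eef_pos: [0.5197, 0.0189, 0.0095]
tcp_rot: [-0.2, -3.128, 0.003]
wrist_force: [0.8, -0.0, 0.3]
opening: 0.0001
t 10.18 tcp jig [[-10.2 -38.6]] tip z 17.7 ext 0.025 open 0.0001 F [0.8 0.1 0.3]
turn [-0.0022 -0.007  -0.0007]
travel cm (tool) [-0.22 -0.14 -0.08]
scene fob jig [ 1.1287e+01 -3.9909e+01  9.0000e-03] 1-IoU 0.053
```

Fob at x ≈ 11.3. I'll press gently until the fence resists.

```bash
python3 -m crank '[{"travel":[-0.12,-0.1,0],"angular":[0,0.005,0],"gripper":1},{"travel":[-0.12,0,0],"angular":[0,0,0],"gripper":1},{"travel":[-0.12,0,0],"angular":[0,0,0],"gripper":1}]'; python3 -m crank '[{"travel":[-0.12,0,0],"angular":[0,0,0],"gripper":1}]';python3 go.py -8 -40 18.5; python3 -m crank '[{"travel":[-0.12,0,0],"angular":[0,0,0],"gripper":1}]'; python3 go.py -8 -40 18.5; python3 fob.py scene
```

```text
time: 10.48
eef_pos: [0.5221, 0.0179, 0.0092]
tcp_rot: [-0.199, -3.12, 0.001]
wrist_force: [-6.2, 1.2, 4.0]
opening: 0.0002
time: 10.57
eef_pos: [0.5221, 0.0179, 0.009]
tcp_rot: [-0.198, -3.117, 0.001]
wrist_force: [-5.9, 0.4, 4.7]
opening: 0.0003
t 10.57 tcp jig [[ -7.7 -39.4]] tip z 17.2 ext 0.025 open 0.0003 F [-5.9 -0.4  4.7]
turn [-0.002  -0.0179 -0.0002]
travel cm (tool) [ 0.03 -0.06 -0.13]
time: 10.65
eef_pos: [0.522, 0.0178, 0.0088]
tcp_rot: [-0.198, -3.114, 0.001]
wrist_force: [-6.2, 0.6, 3.6]
opening: -0.0001
t 10.65 tcp jig [[ -7.7 -39.4]] tip z 17.0 ext 0.025 open -0.0001 F [-6.2 -0.2  3.6]
turn [-0.0021 -0.0207 -0.0002]
travel cm (tool) [ 0.03 -0.06 -0.15]
scene fob jig [ 1.3225e+01 -4.0180e+01 -3.0000e-03] 1-IoU 0.055
```

The fob is flush on the fence. Next I'll retreat and go around to its -y end.

```bash
python3 -m crank '[{"travel":[0.8,0,-0.1],"angular":[-0.002,-0.02,0],"gripper":1},{"travel":[0.8,-0.5,0],"angular":[0,0,0],"gripper":1},{"travel":[0,-1.6,0],"angular":[0,0,0],"gripper":1},{"travel":[0,-1.6,0],"angular":[0,0,0],"gripper":1},{"travel":[0,-1.3,0],"angular":[0,0,0],"gripper":1},{"travel":[0,0,0],"angular":[0,0,0],"gripper":1},{"travel":[0,0,0],"angular":[0,0,0],"gripper":1}]'; python3 go.py 10 -91 18.5; python3 fob.py scene
```

```text
time: 11.28
eef_pos: [0.5028, -0.0324, 0.0108]
tcp_rot: [0.196, 3.126, -0.001]
wrist_force: [0.3, -0.2, 0.1]
opening: -0.0001
t 11.28 tcp jig [[-20.4 -91.7]] tip z 19.0 ext 0.025 open -0.0001 F [ 0.3 -0.1  0.1]
turn [0.0002 0.0097 0.0017]
travel cm (tool) [-3.04  0.06  0.08]
scene fob jig [ 1.3141e+01 -4.0566e+01 -4.0000e-03] 1-IoU 0.044
```

```bash
python3 -m crank '[{"travel":[-1,0,0.05],"angular":[0,0.01,0],"gripper":1},{"travel":[-1,0,0],"angular":[0,0,0],"gripper":1},{"travel":[-0.8,0,0],"angular":[0,0,0],"gripper":1},{"travel":[0,0,0],"angular":[0,0,0],"gripper":1},{"travel":[0,0,0],"angular":[0,0,0],"gripper":1}]'; python3 go.py 11 -80 18.5
```

```text
time: 11.75
eef_pos: [0.5336, -0.0328, 0.0104]
tcp_rot: [0.19, 3.135, 0.002]
wrist_force: [-0.3, -0.5, -0.0]
opening: -0.0002
t 11.75 tcp jig [[ 10.2 -88.2]] tip z 18.6 ext 0.025 open -0.0002 F [-0.3 -0.5 -0. ]
turn [0.001  0.0011 0.0058]
travel cm (tool) [-0.09  0.82  0.01]
```

Now push along the fence, with a slight +x bias available if needed.

```bash
python3 -m crank '[{"travel":[-0.05,0.3,0],"angular":[0,0,0.006],"gripper":1},{"travel":[0,0.3,0],"angular":[0,0,0],"gripper":1},{"travel":[0,0.3,0],"angular":[0,0,0],"gripper":1},{"travel":[0,0.3,0],"angular":[0,0,0],"gripper":1},{"travel":[0,0.3,0],"angular":[0,0,0],"gripper":1},{"travel":[0,0.3,0],"angular":[0,0,0],"gripper":1},{"travel":[0,0.3,0],"angular":[0,0,0],"gripper":1},{"travel":[0,0.3,0],"angular":[0,0,0],"gripper":1},{"travel":[0,0,0],"angular":[0,0,0],"gripper":1}]'; python3 go.py 11 10 18.5; python3 fob.py scene
```

```text
time: 12.5
eef_pos: [0.5357, -0.0056, 0.01]
tcp_rot: [-0.198, -3.135, -0.001]
wrist_force: [1.1, -0.4, 0.3]
opening: -0.0002
t 12.5 tcp jig [[  8.8 -61. ]] tip z 18.2 ext 0.025 open -0.0002 F [ 1.2 -0.3  0.3]
turn [ 0.0008 -0.0008  0.0007]
travel cm (tool) [-0.22  7.1  -0.03]
scene fob jig [ 12.548 -24.998  -0.   ] 1-IoU 0.038
```

```bash
python3 -m crank '[{"travel":[-0.06,0.3,0],"angular":[0,0,0],"gripper":1},{"travel":[-0.06,0.3,0],"angular":[0,0,0],"gripper":1},{"travel":[-0.06,0.3,0],"angular":[0,0,0],"gripper":1},{"travel":[-0.04,0.3,0],"angular":[0,0,0],"gripper":1},{"travel":[-0.04,0.3,0],"angular":[0,0,0],"gripper":1},{"travel":[-0.04,0.3,0],"angular":[0,0,0],"gripper":1},{"travel":[-0.04,0.3,0],"angular":[0,0,0],"gripper":1},{"travel":[-0.04,0.3,0],"angular":[0,0,0],"gripper":1},{"travel":[0,0,0],"angular":[0,0,0],"gripper":1}]'; python3 go.py 11 19 18.5; python3 fob.py scene
```

```text
time: 13.3
eef_pos: [0.5415, 0.0179, 0.0094]
tcp_rot: [-0.201, -3.131, 0.002]
wrist_force: [0.0, -0.5, 0.2]
opening: -0.0
t 13.3 tcp jig [[ 11.5 -36.9]] tip z 17.6 ext 0.025 open -0.0 F [ 0.1 -0.5  0.2]
turn [-0.0016 -0.0043 -0.0012]
travel cm (tool) [ 0.06  5.59 -0.1 ]
scene fob jig [12.957 -0.831 -0.   ] 1-IoU 0.069
```

```bash
python3 -m crank '[{"travel":[0,0.3,-0.05],"angular":[0,0,0],"gripper":1},{"travel":[0,0.3,0],"angular":[0,0,0],"gripper":1},{"travel":[-0.02,0.3,0],"angular":[0,0,0],"gripper":1},{"travel":[-0.02,0.3,0],"angular":[0,0,0],"gripper":1},{"travel":[-0.02,0.3,0],"angular":[0,0,0],"gripper":1},{"travel":[-0.02,0.3,0],"angular":[0,0,0],"gripper":1},{"travel":[-0.02,0.3,0],"angular":[0,0,0],"gripper":1},{"travel":[-0.02,0.3,0],"angular":[0,0,0],"gripper":1},{"travel":[-0.02,0.3,0],"angular":[0,0,0],"gripper":1},{"travel":[0,0,0],"angular":[0,0,0],"gripper":1}]'; python3 go.py 11 19 18.5; python3 fob.py scene
```

```text
time: 14.18
eef_pos: [0.5461, 0.0464, 0.0098]
tcp_rot: [-0.202, -3.129, 0.003]
wrist_force: [-1.0, -0.4, 0.4]
opening: 0.0
t 14.18 tcp jig [[12.6 -8.1]] tip z 18.0 ext 0.025 open 0.0 F [-0.9 -0.5  0.4]
turn [-0.0025 -0.0054 -0.0018]
travel cm (tool) [ 0.16  2.71 -0.06]
scene fob jig [12.899 13.461 -0.024] 1-IoU 0.298
```

```bash
python3 -m crank '[{"travel":[0.03,0.3,-0.05],"angular":[0,0,0],"gripper":1},{"travel":[0.03,0.3,0],"angular":[0,0,0],"gripper":1},{"travel":[0.02,0.3,0],"angular":[0,0,0],"gripper":1},{"travel":[0,0.3,0],"angular":[0,0,0],"gripper":1},{"travel":[0,0.3,0],"angular":[0,0,0],"gripper":1},{"travel":[0,0.3,0],"angular":[0,0,0],"gripper":1},{"travel":[0,0.3,0],"angular":[0,0,0],"gripper":1},{"travel":[0,0,0],"angular":[0,0,0],"gripper":1}]'; python3 go.py 11 19 18.5; python3 -m crank '[{"travel":[0,0.12,0],"angular":[0,0,0],"gripper":1},{"travel":[0,0.12,0],"angular":[0,0,0],"gripper":1}]';  python3 go.py 11 19 18.5
```

```text
time: 14.9
eef_pos: [0.5496, 0.071, 0.0106]
tcp_rot: [-0.201, -3.133, 0.0]
wrist_force: [-0.1, 0.1, -0.6]
opening: 0.0001
t 14.9 tcp jig [[12.9 16.8]] tip z 18.8 ext 0.025 open 0.0001 F [-0.1  0.1 -0.6]
turn [-0.0003 -0.0025 -0.0013]
travel cm (tool) [0.19 0.22 0.03]
time: 15.07
eef_pos: [0.5499, 0.0728, 0.0106]
tcp_rot: [-0.201, -3.132, 0.002]
wrist_force: [-1.1, -2.9, 0.5]
opening: 0.0
t 15.07 tcp jig [[13.  18.6]] tip z 18.8 ext 0.025 open 0.0 F [-0.7 -3.   0.5]
turn [-0.0015 -0.0026 -0.0013]
travel cm (tool) [0.2  0.04 0.03]
```

Resistance is building at y = 18.6, as expected. A couple more short presses, then one to seat it.

```bash
python3 -m crank '[{"travel":[0,0.15,0],"angular":[0,0,0],"gripper":1},{"travel":[0,0.15,0],"angular":[0,0,0],"gripper":1}]';  python3 go.py; python3 -m crank '[{"travel":[0,0.2,0],"angular":[0,0,0],"gripper":1},{"travel":[0,0.2,0],"angular":[0,0,0],"gripper":1}]';  python3 go.py
```

```text
time: 15.23
eef_pos: [0.5499, 0.0728, 0.0106]
tcp_rot: [-0.204, -3.131, 0.008]
wrist_force: [-0.5, -4.8, 2.0]
opening: 0.0001
t 15.23 tcp jig [[13.  18.7]] tip z 18.8 ext 0.025 open 0.0001 F [ 0.1 -4.8  2. ]
turn [-0.0051 -0.0034 -0.003 ]
time: 15.4
eef_pos: [0.5499, 0.0728, 0.0106]
tcp_rot: [-0.208, -3.129, 0.015]
wrist_force: [-1.8, -5.9, 2.7]
opening: -0.0004
t 15.4 tcp jig [[12.9 18.6]] tip z 18.8 ext 0.025 open -0.0004 F [-1.  -6.1  2.7]
turn [-0.0096 -0.0046 -0.0058]
```

It has hit a hard stop at the predicted position. Next I'll back off along the fence, rise, and clear the view.

```bash
python3 -m crank '[{"travel":[0.05,-0.8,0],"angular":[-0.009,0,0],"gripper":1},{"travel":[0.1,-1.5,0],"angular":[0,0,0],"gripper":1},{"travel":[0.3,-1.5,-1],"angular":[0,0,0],"gripper":1},{"travel":[0,-2,-3],"angular":[0,0,0],"gripper":1},{"travel":[0,-3,-3],"angular":[0,0,0],"gripper":1},{"travel":[0,-3.5,-2],"angular":[0,0,0],"gripper":1},{"travel":[0,-4,0],"angular":[0,0,0],"gripper":1},{"travel":[0,-4,0],"angular":[0,0,0],"gripper":1},{"travel":[0,-4,0],"angular":[0,0,0],"gripper":1},{"travel":[0,-4,0],"angular":[0,0,0],"gripper":1},{"travel":[0,0,0],"angular":[0,0,0],"gripper":1},{"travel":[0,0,0],"angular":[0,0,0],"gripper":1}]'
python3 go.py
python3 - <<'E'
from h import *
a=env.get_image("top"); b=env.get_image("scene"); np.save("pics/topf.npy",a); np.save("pics/scenef.npy",b)
cv2.imwrite("pics/p7.png",np.hstack([cv2.resize(a[185:265,200:285,::-1],None,fx=5,fy=5,interpolation=2),cv2.resize(b[210:290,265:337,::-1],None,fx=5,fy=5,interpolation=2)]))
E
```

```text
time: 16.4
eef_pos: [0.5126, -0.2123, 0.1051]
tcp_rot: [0.194, 3.122, 0.026]
wrist_force: [0.1, 1.0, 0.7]
opening: -0.0002
t 16.4 tcp jig [[  12.  -268.9]] tip z 113.3 ext 0.025 open -0.0002 F [-0.   1.1  0.7]
turn [0.0173 0.0128 0.0026]
```

View pics/p7.png

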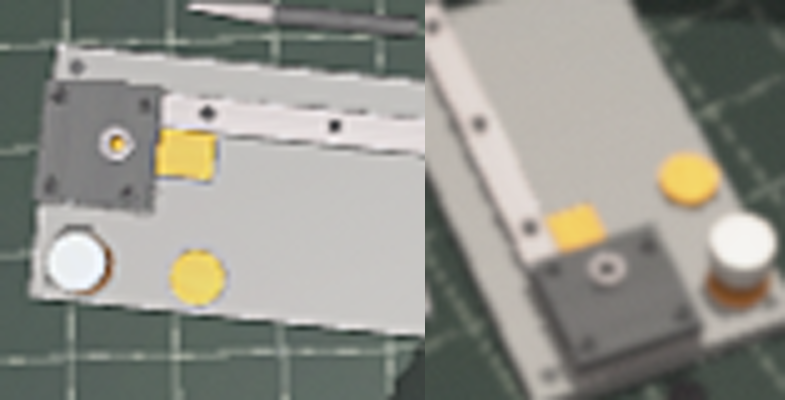

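The fob is under the drill plate, tight along the fence, with brass visible through the bush at (117,143). The outer end corners are at (216,134) and (212,181) in the top panel. I'll measure them.

Run:
```python
from h import *
J=np.load("J.npy")
t=uncrop([(216,134),(212,181)],200,185,5); s=uncrop([(547-425,216),(601-425,205)],265,210,5)
print(tojig(J,ray("top",t,.023)),tojig(J,ray("scene",s,.023)))
# relative check: drill plate edge near (jig y=51, z=45.5-? top 30.5+3) corners
P=place(J,[[.041,.051,.0335],[-.015,.051,.0335],[.025,.025,.023],[.003,.025,.023]])
print((proj("top",P)-[200,185]+.5)*5-.5,(proj("scene",P)-[265,210]+.5)*5-.5+[425,0])
```

```text
[[23.85253218 25.58114948]
 [ 1.71898492 25.16109529]] [[23.36399285 24.5899046 ]
 [-0.53191559 27.78134038]]
[[163.68060449  89.99389307]
 [150.92560263 209.80729927]
 [217.48781998 131.69223595]
 [212.62595994 178.31368636]] [[531.98457951 261.91591509]
 [654.33307897 221.74256095]
 [543.83797302 217.86601525]
 [590.97217971 202.5746071 ]]
```

The outer end is at y ≈ 25.4 (ideal 25), x spans 1.7 to 23.9, and it lies parallel. That agrees with the force stop, so I'll hand in.

```bash
python3 -c "
from plant import env; print(env.hand_in())"
```

```text
the job is handed in; nothing more can be done
None
```

I loaded the fob blank into the jig and handed the job in at about 16.5 s. With the fingers shut, I pushed it flat against the fence (fit then: jig x ≈ 13.2, y ≈ -40 mm, parallel). I then slid it along the fence by its end until it met a hard stop, at about 6 N with no further travel.

**Last checks:**
- **End position:** in the top view, the blank's outer end lies at jig y ≈ 25.4 mm (ideal 25). That puts its middle at y ≈ 55.4.
- **Side position:** the middle is at x ≈ 12.8 mm by the top view (ideal 14, allowed 11.5 to 15.5). My camera fit read about 0.8 mm low when the blank was flush on the fence, so the true value is probably nearer 14.
- **Angle:** it looks parallel to the fence within about 0.02 rad in the top view.
- **Rest of the bench:** brass shows through the drill bush, the robot touches nothing, and the jar, round blank and punch look unmoved.

**What disagreed:**
- **Tool height:** the reported TCP height and `env.tip_extent` did not match the real fingertips, which sat about 33 mm higher than computed. The first push therefore passed over the blank without touching it. I found the true height by touching the bare plate, with one brief press of about 52 N.
- **Scene-camera corners:** the final corner readings from that camera were poorer. One corner was 2.8 mm off in y, partly because it was blurred, so I relied on the top view and the contact force.

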